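# Change over the link pin with the sprung tongs

### The job

Take the sprung tongs from their grey stand, reach into the narrow well of the blue block with them, squeeze the ceramic-headed link pin gently and draw it out of its spring clip. Press the pin fully home, upright, in the green socket block, then put the tongs back upright in their stand. Only the tongs may touch the pin; do not crush its head, force anything, touch the red block with pin or tongs, or disturb the other things on the bench.

Things in the scene. Friction and masses are not known exactly. Their poses are not given: they have to be found in the camera images.
- tongs: Parallel-action sprung tongs, 155 g, 108 mm tall, upright, tips down. Origin: on the axis at the tips' lower ends, rigid with the -y leg; z up, y from this fixed leg to the sprung leg. Steel tips: 10 mm wide (x), 4 thick, z 0 to 54 mm; open, the inner face of the fixed leg's tip is at y -12.5, that of the sprung leg's tip nominally at +12.5 mm. Squeezing the orange plates shuts the tips; let go, they spring open.
- tong_grip (a point): Where to pinch the tongs along y: midway between the orange plates, 83 mm above the tongs' origin, axes alike. Plates 22 mm wide (x), 50 tall (25 above and below this point), flat outer faces at y -23 and +23 mm (open). From 23 to 29 mm below it are dark ledges out to y +-27, x +-11: keep fingertips above them. To carry the tongs open keep them squeezed 2 to 5 mm.
- tong_leg (a joint): Travel of the sprung leg towards the fixed leg, m: 0 open, stop at 0.022. Return spring: 5 N at 0, rising 0.25 N per mm. The sprung leg's tip is set unknown: 2 mm further in to 3.5 mm further out than nominal (gap 23 to 28.5 mm open). It also flexes outwards at 4 N per mm, so a held thing feels 4 N per mm squeezed after contact; each finger pad feels that plus the return spring.
- stand: Fixed grey tongs stand, 70 x 90 mm block, 60 high, on a 90 x 110 mm foot. Origin: centre of underside; z up. Central slot in its top, 16 mm (x) by 44 mm (y), 56 deep. The tongs hang in it by their ledges on the rim, their y along the stand's y (either way round), their origin then 6 mm above the bench, on the stand's axis at the start.
- pin: Link pin, 30 mm tall, 18 to 35 g. Origin: foot of the shank, on its axis; z up. Round brass shank, 8 mm diameter, 16 mm long, lowest 6 mm tapering to 4.4 mm; above it (z 16 to 30 mm) a white ceramic head 14 x 14 mm, sides along x and y, which chips if the tongs squeeze it with over 16 N a side; under about 7 N it slips. Starts home in the well's hole, square with the well.
- well: Fixed blue block, cream top, 100 x 110 x 70 mm high. Origin: centre of underside; z up. In its top a well 20 mm (x) by 42 mm (y), 45 deep, floor at z 25 mm, which the open tongs fit with their y along the block's y, 1 mm or more of play each side in y, 5 mm in x. The pin's head stands on the floor (z 25 to 39).
- well_floor (a point): Centre of the 10 mm square hole in the well's floor that holds the pin's shank, at floor height (25 mm above the bench); axes as the well block. A hidden spring plunger presses the shank to -x with 2 to 3 N: the pin sits 1 mm off centre to -x and takes some 4 to 10 N to pull out.
- green_socket: Fixed socket block, cream top with a green frame and green sides, 70 x 70 x 35 mm high (74 mm over the green skirt). Origin: centre of its underside; z up.
- green_socket_mouth (a point): Centre of the hole's mouth in the green block's top (35 mm above the bench); axes as the block. Hole 10 mm square, 18 deep, rim chamfered 2 mm. 7 mm down a spring plunger stands 3 mm out of the +x wall; pushing the pin past it takes 4 to 14 N. Home, the head rests on the top, the foot 16 mm below the mouth and 1 mm off centre to -x. Over 25 N is forcing it.
- red_socket: The same block with red frame and sides, not to be used. Origin: centre of its underside.
- screwdriver: Bystander: red-handled screwdriver, 190 mm, lying on the bench. Origin near its middle, at bench height.
- multimeter: Bystander: yellow multimeter 150 x 80 x 43 mm. Origin: centre of its underside.
- bobbin: Bystander: copper bobbin, 48 mm in diameter, 36 mm high. Origin: centre of its underside.
- spare_pin: Bystander: a red-headed pin lying in the grey spares tray (100 x 140 x 25 mm). Origin: under its middle.
- pulley: Bystander: aluminium pulley disc 44 mm in diameter, 14 mm high, in the spares tray. Origin: centre of its underside.
- mug: Bystander: blue mug, 76 mm in diameter, 90 mm high. Origin: centre of its underside.
There are look-alikes about, which are no part of the job. What is shaped like the stand but orange or pink is not meant.

How it is judged:
By the outcome, as a careful person would: the job done as asked, in the order asked, and still so for the second after the job is handed in, with the robot touching nothing.
It also fails if it takes over 69 s, if anything falls off the work surface, if the arm or the gripper's body presses on something with over 40 N, if the wrist force passes 120 N, or if a joint passes its speed limit or range.

### The arm

A 6-joint arm with a two-finger parallel gripper is mounted at the origin on the work surface. World frame = base frame: x ahead of the robot, y to its left, z up, the work surface at z = 0. Lengths are in m, angles in rad, forces in N, time in s.
With the tool pointing down it reaches from about 0.35 to 0.975 m from the base axis. Payload 4.9 kg.
Tool frame: the origin (TCP) lies midway between the tips of the shut fingers; the grasp point (between the pads) lies 19 mm behind it; z points along the fingers, y is the line along which they close (so a half turn about z gives the same grasp; the last joint's range is limited). The gripper opens to 85 mm and grips with 20 to 120 N. Pads are 22 mm wide; open, the fingers measure 114 mm over their backs; the gripper's body (76 mm by 85 mm) begins 54 mm behind the grasp point. The pads swing forward as they close: fully open they stand 13 mm farther back than shut.
Start: joints at [1.085, 0.053, 1.613, -0, 1.476, -0.119], TCP at [0.224, 0.583, 0.231] pointing down, gripper open.
Joint ranges: [-3.01, 3.01], [-1.01, 2.22], [0.06, 2.58], [-1.02, 4.17], [0.09, 2.62], [-3.14, 3.14]. Speed limits (rad/s): [2.57, 2.57, 3.14, 3.14, 3.14, 3.14].

### API

Orientations are given as a unit quaternion [w, x, y, z].
In Python, from plant import * gives the robot as it stands.
- The arm moves only by the tool jog_arm, never from a script. Its argument "targets" is a list of rows, each a list of 3 entries, a list of its own where there are three numbers: the shift along the tool's x, y, z in units of 25 mm (1.0 is 25 mm), then the turn, a rotation vector about the tool's x, y, z in units of 8 degrees (1.0 is 8 degrees), then the opening in per cent of the stroke, from 0 (shut) to 100 (fully open). A call has 1 to 8 rows; each row is the pose to reach, as a shift and turn from the pose commanded when the call began, along the tool's axes at that moment; what a row does not reach only later rows make up. A row lasts 1/8 s, in which the tool goes at most 62.5 mm and 10.7 degrees, less where a joint would pass 70% of its speed; a pose out of reach is approached as far as the arm can. A call with a gripper value outside its range is refused whole. The fingers move at their own pace and stop on an object; the grip force is fixed at half the most. Time passes only in rows, so rows that repeat a pose let the fingers close. It gives the time, the measured TCP pose, the force, the opening and the grip force at its end, in the units of the state.
- state(): the state, without advancing time (a new reading comes with each control period).
- grab_frame(name): name is "scene" or "top" or "wrist"; returns (picture, depth): 480x640x3 uint8, red, green, blue; 480x640 float32, m along the optical axis (not along the pixel's ray), 0 where there is no reading.
- camera_params(name): a dict with "fovy" (degrees; the focal length in pixels is half the picture's height over the tangent of half this angle, whatever the lens; pixels are square), "cx", "cy" (the principal point, pixels), "dist" ([k1, k2, p1, p2, k3] as OpenCV has them; the pictures are not rectified), "rvec" (rotation vector, rad) and "tvec" (3), from world to camera coordinates, as OpenCV has them; the wrist camera has in their place "hand_eye" (4x4, takes a point from camera to tool coordinates, whose origin is the TCP and whose axes are the flange's). Camera axes: x right, y down, z forward; pixel columns grow to the right and rows downward; lengths in m; the calibration is good to about 2 mm. A picture is of the moment at which its call begins: read the wrist's pose just before it. camera_params takes no time and is no camera call.
- job_done(): hands the job in; it is judged then, once.
The state is a dict: "time": time; "joint_pos": joint angles; "joint_vel": joint speeds; "joint_efforts": joint torques, N m; "tool_pos": TCP position; "tool_rot": TCP orientation; "contact_force": force on the tool from outside, world axes, zero at the start; "ft_torque": the same for the moment, N m; "gripper_width": opening from 0.0 (shut) to 1.0 (fully open); "grasp_force": force on a finger pad.
Only numpy, scipy, OpenCV 4.12 (cv2) and the standard library are available. Lean on these libraries where they do the work, as an engineer would, in place of code of your own. Each camera call takes 0.05 s, during which the arm holds its last target. There are 200 camera calls.

## Working session

There is one attempt and no reset: what is moved stays moved. The work goes in short steps, Python scripts to look and compute and a tool call to move; the robot and the scene stay as the last step left them, time stands still between calls to the robot, and variables do not carry over. Pictures are saved under pics/ and viewed, at most 10 in all, crops included, and the job is handed in when it is done.

Besides the shell and the picture viewer there is one more tool, called after "Call:" as name(argument=value, ...) on one line, values as JSON. jog_arm: Moves the arm, as the interface text tells. Its arguments: {"type":"object","properties":{"targets":{"type":"array"}},"required":["targets"]}

```bash
ls; mkdir -p pics; python3 - <<'E'
from plant import *
import cv2
for n in ("scene","top"):
    p,d=grab_frame(n); cv2.imwrite(f"pics/{n}0.png",p[:,:,::-1]); 
    import numpy as np; np.save(f"{n}0.npy",d)
    print(n,camera_params(n))
print(camera_params("wrist")); print(state())
E
```

```text
pics
scene {'fovy': 51.17687169602836, 'cx': 318.7845813736253, 'cy': 240.60133877835983, 'dist': array([-0.02132347,  0.        ,  0.        ,  0.        ,  0.        ]), 'rvec': array([ 2.1049992 ,  0.69949392, -0.36026006]), 'tvec': array([-0.36207576, -0.14495395,  1.68357565])}
top {'fovy': 53.351038234887966, 'cx': 314.1272064433838, 'cy': 238.3829653756294, 'dist': array([0.01385717, 0.        , 0.        , 0.        , 0.        ]), 'rvec': array([ 2.16974813, -2.10307041,  0.20056043]), 'tvec': array([-0.08682047,  0.55349959,  1.1882285 ])}
{'fovy': 66.47250714932942, 'cx': 319.81546372307025, 'cy': 236.3406169308624, 'dist': array([0.01491207, 0.        , 0.        , 0.        , 0.        ]), 'hand_eye': array([[ 5.89417984e-04, -9.48067590e-01, -3.18068384e-01,
         8.08993445e-02],
       [ 9.99999620e-01,  3.54741696e-04,  7.95736603e-04,
         1.35594794e-03],
       [-6.41579966e-04, -3.18068733e-01,  9.48067439e-01,
        -1.43073815e-01],
       [ 0.00000000e+00,  0.00000000e+00,  0.00000000e+00,
         1.00000000e+00]])}
{'time': 0.1, 'joint_pos': array([ 1.08497786e+00,  5.32953285e-02,  1.61418170e+00, -1.02459400e-06,
        1.47603675e+00, -1.19001708e-01]), 'joint_vel': array([-0.00033547,  0.00014012, -0.00446272,  0.00090037, -0.00035932,
        0.00029495]), 'joint_efforts': array([ 4.74969984e-04, -3.94902742e+01, -3.71363461e+01, -1.73239682e-04,
        3.86410058e-03,  2.51151761e-06]), 'tool_pos': array([0.22387965, 0.58290024, 0.23016826]), 'tool_rot': array([-2.85589562e-04,  1.82381707e-01,  9.83227334e-01, -9.17125250e-04]), 'contact_force': array([-0.85271607, -0.07263927,  0.50916589]), 'ft_torque': array([-0.04354232,  0.00742101, -0.0029165 ]), 'grasp_force': 0.0, 'gripper_width': 0.9982454004884913}
```

View pics/top0.png

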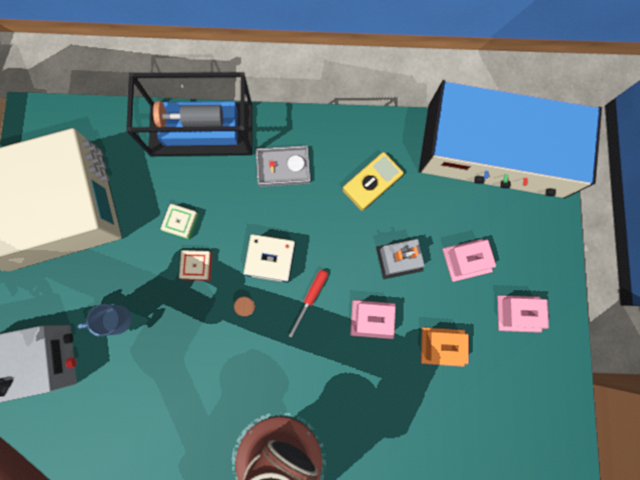

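View pics/scene0.png

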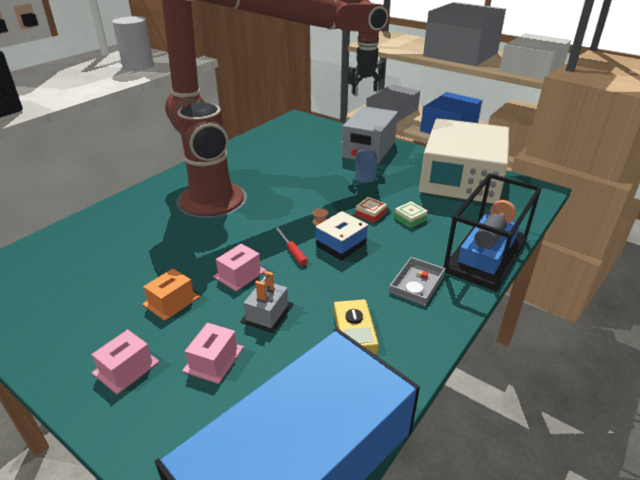

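Candidates (top picture): stand is grey at (402,257) with the orange-plated tongs. The look-alikes are pink (374,318), (470,258), (522,312) and orange (445,346). The well block is at (269,257) with blue sides, the green socket at (179,221) and the red one, to avoid, at (195,265). I choose (402,257), and will measure from the depth picture and check a close crop.

```bash
cat > h.py <<'E'
from plant import *
import numpy as np, cv2
from scipy.spatial.transform import Rotation as R
def K(c): 
    f=240/np.tan(np.radians(c["fovy"])/2); return np.array([[f,0,c["cx"]],[0,f,c["cy"]],[0,0,1]])
def T_wc(n,s=None):  # camera->world
    c=camera_params(n); T=np.eye(4)
    if n=="wrist":
        T[:3,:3]=R.from_quat(np.roll(s["tool_rot"],-1)).as_matrix(); T[:3,3]=s["tool_pos"]; return T@c["hand_eye"]
    r=cv2.Rodrigues(c["rvec"])[0]; T[:3,:3]=r.T; T[:3,3]=-r.T@c["tvec"]; return T
def rays(n,px):
    c=camera_params(n); return cv2.undistortPoints(np.float64(px).reshape(-1,1,2),K(c),c["dist"])[:,0]
def cloud(n,d,s=None):
    v,u=np.mgrid[:480,:640]; r=rays(n,np.stack([u,v],-1)); z=d.reshape(-1,1)
    P=np.hstack([r*z,z]); T=T_wc(n,s); return (P@T[:3,:3].T+T[:3,3]).reshape(480,640,3)
def atz(n,px,z,s=None):
    T=T_wc(n,s); r=np.c_[rays(n,px),np.ones(len(px))]@T[:3,:3].T; return T[:3,3]+r*((z-T[2,3])/r[:,2])[:,None]
def proj(n,P,s=None):
    c=camera_params(n); T=np.linalg.inv(T_wc(n,s)); return cv2.projectPoints(np.float64(P).reshape(-1,3),cv2.Rodrigues(T[:3,:3])[0],T[:3,3],K(c),c["dist"])[0][:,0]
def totool(s,p): return R.from_quat(np.roll(s["tool_rot"],-1)).inv().apply(np.asarray(p)-s["tool_pos"])
E
python3 - <<'E'
from h import *
d=np.load("top0.npy"); P=cloud("top",d)
for n,(u,v),h,w in [("stand",(402,257),.06,26),("well",(269,257),.07,30),("green",(179,221),.035,20),("red",(195,265),.035,20)]:
    Q=P[v-w:v+w,u-w:u+w].reshape(-1,3); q=Q[abs(Q[:,2]-h)<.008]
    c,sz,a=cv2.minAreaRect((q[:,:2]*1000).astype(np.float32)); print(n,len(q),np.round(c,1),np.round(sz,1),round(a,1),q[:,2].mean().round(4))
im=cv2.imread("pics/top0.png")
cr=[cv2.resize(im[v-25:v+25,u-30:u+30],(400,300)[:2],interpolation=cv2.INTER_CUBIC) for u,v in [(402,257),(269,257),(179,221),(195,265)]]
cv2.imwrite("pics/crop1.png",np.vstack([np.hstack(cr[:2]),np.hstack(cr[2:])]))
E
```

```text
stand 783 [ 516.2 -299.6] [70.3 91.5] 12.8 0.0598
well 1604 [500.1  42.7] [110.4 100.4] 82.5 0.0702
green 749 [594.1 287.7] [76.3 71.6] 75.0 0.0358
red 778 [479.8 238.2] [70.6 75. ] 0.1 0.0355
```

View pics/crop1.png

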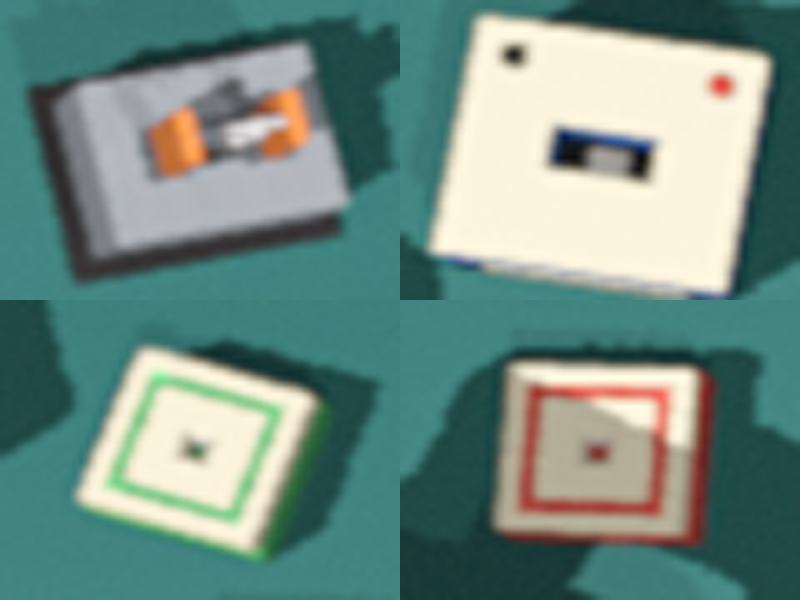

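The crop shows the grey stand with tongs (top left), the well with the pin's head visible in it (top right), the green-framed socket (bottom left) and the red one (bottom right). Measured sizes and heights match the description. Now I'll move above the stand.

```bash
cat >> h.py <<'E'
def plan(x,y,z,A):
    "shift/turn in jog units from now to TCP (x,y,z), tool down, tool y at A deg"
    s=state(); q=R.from_quat(np.roll(s["tool_rot"],-1)); a=np.radians(A)
    M=np.c_[[np.cos(a+np.pi/2),np.sin(a+np.pi/2),0],[np.cos(a),np.sin(a),0],[0,0,-1]]
    t=(q.inv()*R.from_matrix(M)).as_rotvec(degrees=True)/8
    print("t",round(s["time"],2),"TCP",(s["tool_pos"]*1000).round(1),"shift",np.round(totool(s,[x,y,z])/.025,3),"turn",t.round(3),"w",round(s["gripper_width"],4),"F",s["contact_force"].round(1),"g",round(s["grasp_force"],2))
E
python3 - <<'E'
from h import *
plan(.516,-.300,.22,102.8)
P=cloud("top",np.load("top0.npy"))
Q=P.reshape(-1,3); m=(Q[:,2]>.09)&(np.hypot(Q[:,0]-.594,Q[:,1]-.288)<.2); print(m.sum(), Q[m][np.argsort(np.hypot(Q[m][:,0]-.594,Q[m][:,1]-.288))[:5]].round(3))
E
```

```text
t 0.1 TCP [223.9 582.9 230.2] shift [-23.573 -28.775   0.456] turn [-0.013 -0.006 -4.227] w 0.9982 F [-0.9 -0.1  0.5] g 0.0
1601 [[0.554 0.439 0.149]
 [0.557 0.44  0.112]
 [0.552 0.439 0.158]
 [0.551 0.439 0.101]
 [0.551 0.439 0.113]]
```

Call:
jog_arm(targets=[[[-23.57, -28.78, 0.4], [0, 0, -4.23], 100], [[-23.57, -28.78, 0.4], [0, 0, -4.23], 100], [[-23.57, -28.78, 0.4], [0, 0, -4.23], 100], [[-23.57, -28.78, 0.4], [0, 0, -4.23], 100], [[-23.57, -28.78, 0.4], [0, 0, -4.23], 100], [[-23.57, -28.78, 0.4], [0, 0, -4.23], 100], [[-23.57, -28.78, 0.4], [0, 0, -4.23], 100], [[-23.57, -28.78, 0.4], [0, 0, -4.23], 100]])

```text
time: 1.1
tool_pos: [0.3799, 0.111, 0.2258]
tool_rot: [0.0, -0.112, 0.994, 0.0]
contact_force: [1.4, -0.0, 0.7]
gripper_width: 0.999
grasp_force: 0.0
```

```bash
python3 -c "
from h import *
plan(.516,-.300,.20,102.8)"
```

```text
t 1.1 TCP [379.9 111.  225.8] shift [ -1.653 -17.24    1.035] turn [-0.     0.005  0.005] w 0.9988 F [ 1.4 -0.   0.7] g 0.0
```

Call:
jog_arm(targets=[[[-1.65, -17.24, 1.0], [0, 0, 0], 100], [[-1.65, -17.24, 1.0], [0, 0, 0], 100], [[-1.65, -17.24, 1.0], [0, 0, 0], 100], [[-1.65, -17.24, 1.0], [0, 0, 0], 100], [[-1.65, -17.24, 1.0], [0, 0, 0], 100], [[-1.65, -17.24, 1.0], [0, 0, 0], 100], [[-1.65, -17.24, 1.0], [0, 0, 0], 100], [[-1.65, -17.24, 1.0], [0, 0, 0], 100]])

```text
time: 2.1
tool_pos: [0.5154, -0.3012, 0.199]
tool_rot: [-0.001, -0.11, 0.994, 0.001]
contact_force: [0.1, 0.3, -0.3]
gripper_width: 1.002
grasp_force: 0.0
```

```bash
python3 - <<'E'
from h import *
plan(.516,-.300,.20,102.8)
s=state(); p,d=grab_frame("wrist"); cv2.imwrite("pics/w1.png",p[:,:,::-1]); P=cloud("wrist",d,s)
q=P[abs(P[:,:,2]-.06)<.004]; q=q[np.hypot(q[:,0]-.516,q[:,1]+.3)<.07]
c,sz,a=cv2.minAreaRect((q[:,:2]*1000).astype(np.float32)); print(len(q),np.round(c,1),np.round(sz,1),round(a,1))
q=P[(P[:,:,2]>.09)&(P[:,:,2]<.13)&(np.hypot(P[:,:,0]-.516,P[:,:,1]+.3)<.045)]
c,sz,a=cv2.minAreaRect((q[:,:2]*1000).astype(np.float32)); print(len(q),np.round(c,1),np.round(sz,1),round(a,1),q[:,2].max())
np.save("w1.npy",d); np.save("w1s.npy",s,allow_pickle=True)
E
```

```text
t 2.1 TCP [ 515.4 -301.2  199. ] shift [-0.032  0.042 -0.04 ] turn [ 0.014 -0.016 -0.025] w 1.002 F [ 0.1  0.3 -0.3] g 0.0
6941 [ 517.6 -299.6] [70.9 90.2] 13.4
1332 [ 517.4 -299.6] [23.  46.2] 13.2 0.11697173814391632
```

View pics/w1.png

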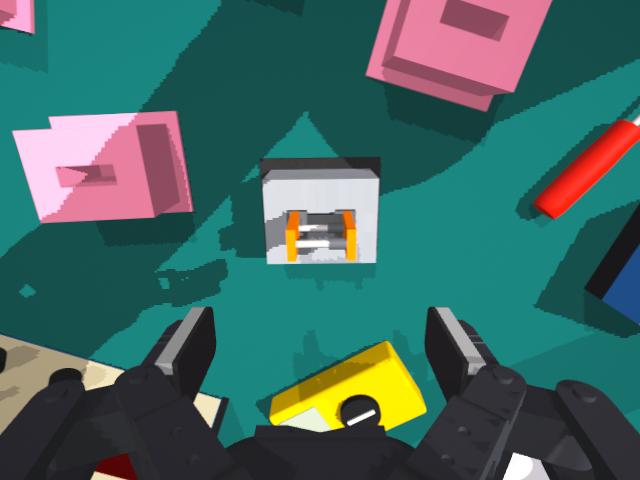

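The wrist picture shows the grey stand at (320,215), with the orange plates at (293,235) and (349,235). The plates fit a 23 x 46 mm rectangle, matching the tongs. Descending.

```bash
python3 -c "
from h import *
plan(.5174,-.2996,.069,103.1)"
```

```text
t 2.15 TCP [ 515.3 -299.3  199.5] shift [-0.087 -0.041  5.22 ] turn [ 0.017 -0.012 -0.051] w 0.9972 F [-0.7  0.8  0.2] g 0.0
```

Call:
jog_arm(targets=[[[-0.08, -0.03, 2], [0, 0, -0.05], 100], [[-0.08, -0.03, 3], [0, 0, -0.05], 80], [[-0.08, -0.03, 3], [0, 0, -0.05], 80], [[-0.08, -0.03, 3], [0, 0, -0.05], 80]])

```text
time: 2.65
tool_pos: [0.5185, -0.2981, 0.1277]
tool_rot: [0.001, -0.116, 0.993, -0.001]
contact_force: [0.4, 0.0, 0.9]
gripper_width: 0.797
grasp_force: 0.0
```

```bash
python3 -c "
from h import *
plan(.5174,-.2996,.069,103.1)
s=state(); p,d=grab_frame('wrist'); P=cloud('wrist',d,s)
plan(.5174,-.2996,.069,103.1)
q=P[(P[:,:,2]>.08)&(P[:,:,2]<.125)&(np.hypot(P[:,:,0]-.516,P[:,:,1]+.3)<.045)]
t=totool(s,q); 
c,sz,a=cv2.minAreaRect((t[:,:2]*1000).astype(np.float32)); print(len(q),np.round(c,1),np.round(sz,1),round(a,1),q[:,2].max())
"
```

```text
t 2.65 TCP [ 518.5 -298.1  127.7] shift [ 0.062 -0.042  2.35 ] turn [-0.012  0.011  0.022] w 0.7966 F [0.4 0.  0.9] g 0.0
t 2.7 TCP [ 518.9 -298.6  128.3] shift [ 0.072 -0.021  2.373] turn [-0.018  0.016  0.021] w 0.7972 F [0.1 0.2 0.4] g 0.0
2977 [ 1.8 -1. ] [46.3 23.4] 89.7 0.11634958459373043
```

Call:
jog_arm(targets=[[[0.06, -0.03, 1], [0, 0, 0], 80], [[0.06, -0.03, 1.8], [0, 0, 0], 70], [[0.06, -0.03, 2.36], [0, 0, 0], 64], [[0.06, -0.03, 2.36], [0, 0, 0], 60], [[0.06, -0.03, 2.36], [0, 0, 0], 60]])

```text
time: 3.32
tool_pos: [0.5171, -0.2998, 0.0678]
tool_rot: [0.0, -0.115, 0.993, -0.0]
contact_force: [-0.2, -1.0, 0.3]
gripper_width: 0.602
grasp_force: 0.0
```

```bash
python3 - <<'E'
from h import *
plan(.5174,-.2996,.069,103.1)
p,d=grab_frame("wrist"); cv2.imwrite("pics/w2.png",cv2.resize(p[150:430,120:520,::-1],(800,560)))
E
```

```text
t 3.33 TCP [ 517.1 -299.8   67.8] shift [-0.014  0.006 -0.049] turn [-0.006  0.005  0.016] w 0.6023 F [-0.2 -1.   0.3] g 0.0
```

View pics/w2.png

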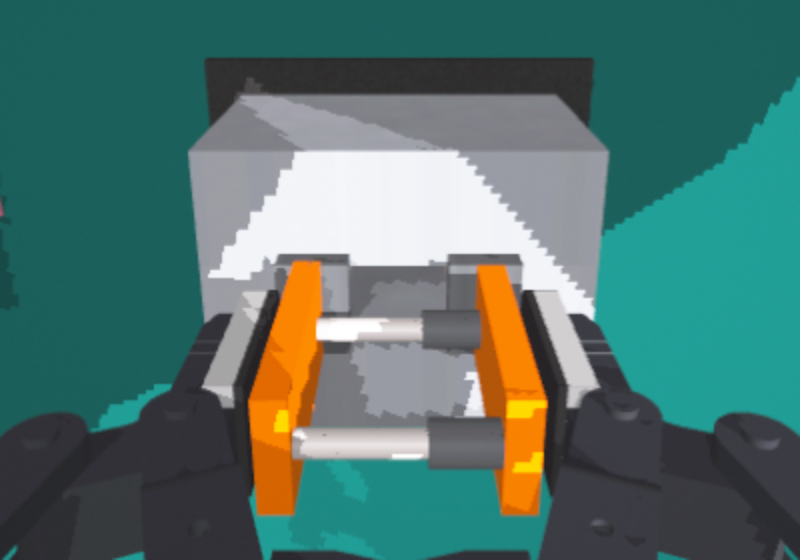

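The crop shows the pads either side of the orange plates, centred, with the tips clear of the dark ledges. Squeezing now.

Call:
jog_arm(targets=[[[0, 0, 0], [0, 0, 0], 54], [[0, 0, 0], [0, 0, 0], 51], [[0, 0, 0], [0, 0, 0], 50], [[0, 0, 0], [0, 0, 0], 50]])

```text
time: 3.88
tool_pos: [0.5174, -0.3, 0.0686]
tool_rot: [0.001, -0.115, 0.993, -0.001]
contact_force: [-0.3, 1.4, 4.2]
gripper_width: 0.504
grasp_force: 7.6
```

```bash
python3 -c "
from h import *
plan(.5174,-.2996,.069,103.1)"
```

```text
t 3.88 TCP [ 517.4 -300.    68.6] shift [-0.004  0.014 -0.016] turn [-0.01   0.01   0.016] w 0.5041 F [-0.3  1.4  4.2] g 7.57
```

Call:
jog_arm(targets=[[[0, 0, -0.5], [0, 0, 0], 50], [[0, 0, -1.2], [0, 0, 0], 50], [[0, 0, -2.2], [0, 0, 0], 50], [[0, 0, -3.2], [0, 0, 0], 50], [[0, 0, -4.2], [0, 0, 0], 50], [[0, 0, -4.2], [0, 0, 0], 50]])

```text
time: 4.62
tool_pos: [0.5181, -0.3006, 0.1758]
tool_rot: [0.002, -0.115, 0.993, -0.002]
contact_force: [0.6, -0.4, -3.0]
gripper_width: 0.501
grasp_force: 5.7
```

```bash
python3 - <<'E'
from h import *
plan(.500,.0427,.173,82.5)
s=state(); p,d=grab_frame("wrist"); cv2.imwrite("pics/w3.png",p[:,:,::-1])
E
```

```text
t 4.62 TCP [ 518.1 -300.6  175.8] shift [-2.437 13.536  0.055] turn [-0.03   0.035  2.59 ] w 0.5013 F [ 0.6 -0.4 -3. ] g 5.75
```

View pics/w3.png

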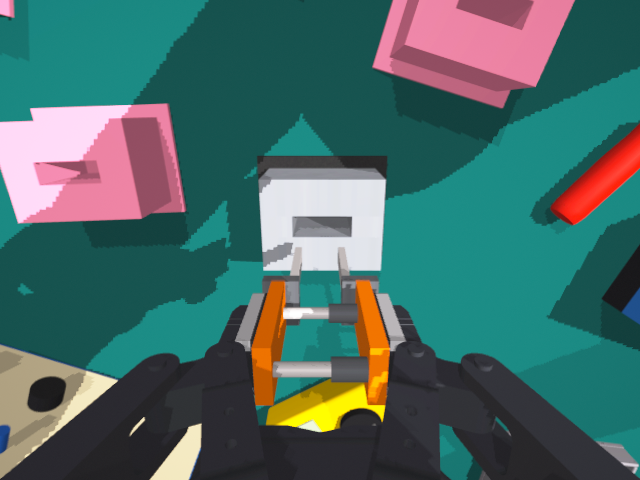

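The tongs hang free from the gripper, tips visible at (297,255) and (342,255), with the empty stand behind at (322,225). Moving above the well.

Call:
jog_arm(targets=[[[-0.4, 2.2, 0.05], [0, 0, 0.6], 50], [[-0.8, 4.6, 0.05], [0, 0, 1.4], 50], [[-1.25, 7, 0.05], [0, 0, 2.2], 50], [[-1.7, 9.4, 0.05], [0, 0, 2.59], 50], [[-2.1, 11.6, 0.05], [0, 0, 2.59], 50], [[-2.44, 13.54, 0.05], [0.0, 0.0, 2.59], 50], [[-2.44, 13.54, 0.05], [0.0, 0.0, 2.59], 50], [[-2.44, 13.54, 0.05], [0, 0, 2.59], 50]])

```text
time: 5.68
tool_pos: [0.4979, 0.0437, 0.1697]
tool_rot: [-0.001, 0.065, 0.998, -0.0]
contact_force: [-0.2, -0.7, -1.9]
gripper_width: 0.502
grasp_force: 5.7
```

```bash
cat > wl.py <<'E'
from h import *
import sys
plan(.500,.0427,.173,82.5)
s=state(); p,d=grab_frame("wrist"); n=sys.argv[1]; cv2.imwrite(f"pics/{n}.png",p[:,:,::-1]); np.save(n+".npy",d)
np.save(n+"s.npy",s,allow_pickle=True)
P=cloud("wrist",d,s); T=totool(s,P.reshape(-1,3)).reshape(P.shape)*1000
np.save(n+"T.npy",T)
q=T[(abs(P[:,:,2]-.07)<.004)&(np.hypot(P[:,:,0]-.5,P[:,:,1]-.043)<.09)]
c,sz,a=cv2.minAreaRect(q[:,:2].astype(np.float32)); print("well in tool",len(q),np.round(c,1),np.round(sz,1),round(a,1),q[:,2].mean().round(1))
E
python3 wl.py w4
```

```text
t 5.67 TCP [497.9  43.7 169.7] shift [-0.087 -0.029 -0.133] turn [-0.005 -0.013  0.003] w 0.5016 F [-0.2 -0.7 -1.9] g 5.75
well in tool 16990 [-3.8 -0.3] [110.2 100.4] 89.8 99.1
```

View pics/w4.png

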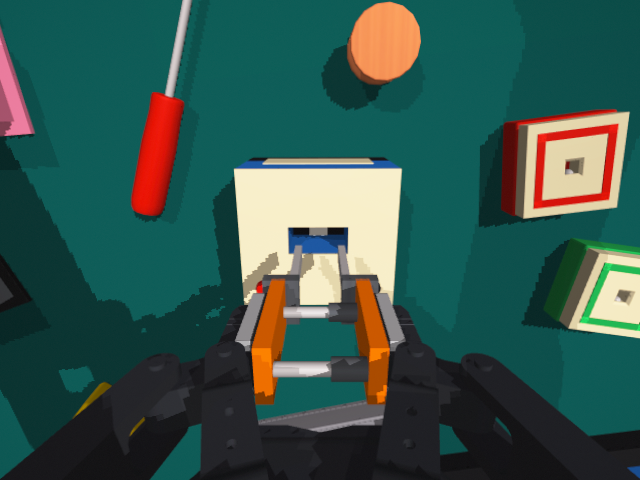

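Above the well: its cream top centres at about (318,225), the well opening spans columns 288–348, and the pin's head shows at (318,231). The tips are at (297,255) and (343,255); the green socket is at right (625,297). Next I'll measure tips against well.

```bash
cat > tips.py <<'E'
from h import *
import sys
n=sys.argv[1]; T=np.load(n+"T.npy"); p=cv2.imread(f"pics/{n}.png")
for lo in (12,20,30,40,50,56):
    m=(T[...,2]>lo)&(T[...,2]<lo+8)&(abs(T[...,0])<15)&(abs(T[...,1])<25)
    q=T[m]
    for sgn in (-1,1):
        k=q[q[:,1]*sgn>0]
        if len(k)>3: print(lo,sgn,len(k),"x",np.percentile(k[:,0],[2,50,98]).round(1),"y",np.percentile(k[:,1],[2,50,98]).round(1),"z",k[:,2].max().round(1))
c=cv2.resize(p[215:305,250:390],(784,504),interpolation=cv2.INTER_CUBIC); cv2.imwrite(f"pics/{n}c.png",c)
E
python3 tips.py w4
```

```text
20 -1 51 x [4.  5.8 6.3] y [-13.5 -11.6  -9.7] z 27.9
20 1 49 x [5.1 5.9 6.4] y [11.7 13.4 15.4] z 27.9
30 -1 66 x [-3.4  5.9  6.5] y [-13.6 -11.   -9.7] z 37.5
30 1 55 x [-1.2  5.9  6.4] y [11.7 13.3 15.5] z 37.7
40 -1 57 x [-2.8  5.8  6.3] y [-13.6 -11.   -9.7] z 48.0
40 1 50 x [1.3 6.1 6.5] y [11.7 13.1 15.5] z 47.8
50 -1 41 x [-3.2  6.1  6.4] y [-13.7 -11.2  -9.7] z 58.0
50 1 50 x [-0.4  6.   6.6] y [11.7 12.9 15.6] z 57.9
56 -1 40 x [-3.2  5.8  6.5] y [-13.5 -10.2  -9.7] z 61.6
56 1 23 x [-2.9  6.2  6.6] y [11.7 13.2 15.6] z 62.0
```

View pics/w4c.png

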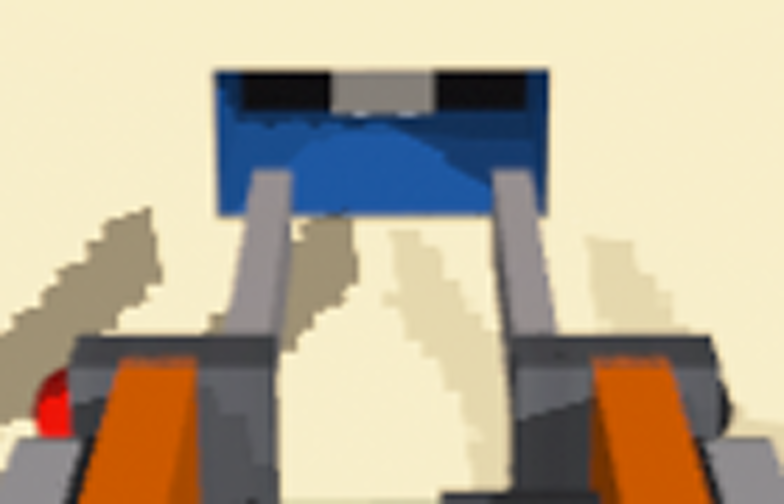

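```bash
python3 - <<'E'
from h import *
T=np.load("w4T.npy"); s=np.load("w4s.npy",allow_pickle=True).item()
m=(T[...,2]>124)&(T[...,2]<136)&(abs(T[...,1])<12)&(T[...,0]>-16)&(T[...,0]<10)
q=T[m]; print(len(q),q.min(0).round(1),q.max(0).round(1),np.argwhere(m).min(0),np.argwhere(m).max(0))
# well edges on top plane via subpixel columns (row 235) at tool z 99.1
Z=.070
w=atz("wrist",[[288.4,235],[347.9,235],[308.9,231],[327.9,231]],s["tool_pos"][2]-.0991,s); print(totool(s,w).round(4)[:2]*1000)
w=atz("wrist",[[308.9,231],[327.9,231]],s["tool_pos"][2]-.130,s); print(totool(s,w).round(4)*1000)
E
```

```text
295 [-14.5 -11.9 124. ] [ -3.   11.9 135.6] [227 303] [242 333]
[[  0.3 -20.6  99.1]
 [  0.3  20.9  99.1]]
[[ -6.6  -7.2 130. ]
 [ -6.6   7.7 130. ]]
```

Call:
jog_arm(targets=[[[-0.2, -0.03, 0], [0, 0, 0], 50], [[-0.2, -0.03, 0.5], [0, 0, 0], 50], [[-0.2, -0.03, 1], [0, 0, 0], 50], [[-0.2, -0.03, 1.3], [0, 0, 0], 50], [[-0.2, -0.03, 1.3], [0, 0, 0], 50]])

```text
time: 6.35
tool_pos: [0.5026, 0.0426, 0.1369]
tool_rot: [-0.001, 0.065, 0.998, 0.0]
contact_force: [-0.0, 0.1, -1.8]
gripper_width: 0.501
grasp_force: 5.8
```

```bash
python3 wl.py w5; python3 tips.py w5 | tail -4; python3 - <<'E'
from h import *
T=np.load("w5T.npy"); m=(abs(T[...,2]-97.5)<5)&(abs(T[...,1])<12)&(T[...,0]>-16)&(T[...,0]<14)
q=T[m]
if len(q): print("head",len(q),np.percentile(q,[1,50,99],axis=0).round(1))
E
```

```text
t 6.35 TCP [502.6  42.6 136.9] shift [ 0.106 -0.008 -1.443] turn [-0.001 -0.018 -0.   ] w 0.5014 F [-0.   0.1 -1.8] g 5.75
well in tool 20495 [0.9 0.1] [110.4 100.7] 89.7 66.4
50 -1 46 x [-3.1  6.1  6.6] y [-13.7 -11.3  -9.7] z 57.7
50 1 49 x [-2.2  6.   6.5] y [11.7 12.9 15.6] z 57.9
56 -1 38 x [-2.9  5.9  6.5] y [-13.5 -10.3  -9.7] z 61.6
56 1 26 x [-2.9  6.1 10.3] y [11.7 13.6 20. ] z 63.8
head 320 [[ -9.6 -11.   92.7]
 [ -8.6   0.7  97.3]
 [  0.4  11.4 102.4]]
```

View pics/w5c.png

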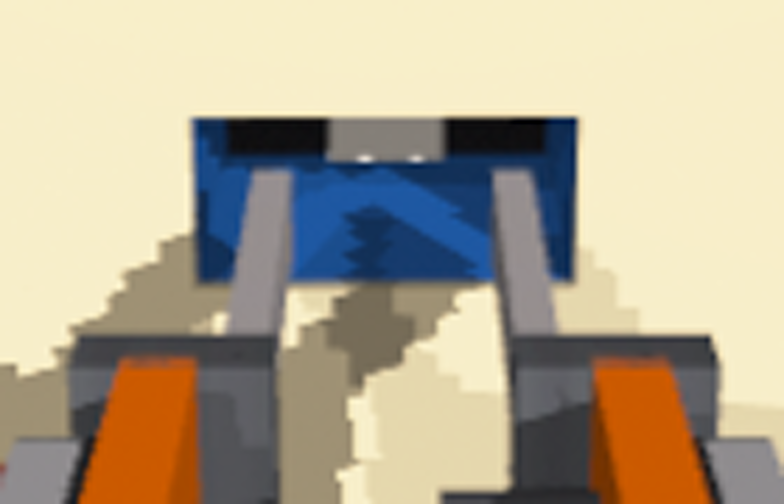

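The crop shows the tips (272 and 513) over the well opening (192–577), with the pin's head at 327–445, so the tips sit about 0.8 mm too far in +y. I'll correct that and descend.

Call:
jog_arm(targets=[[[0, -0.033, 0.1], [0, 0, 0], 50], [[0, -0.033, 0.5], [0, 0, 0], 50], [[0, -0.033, 0.9], [0, 0, 0], 50], [[0, -0.033, 1.3], [0, 0, 0], 50], [[0, -0.033, 1.6], [0, 0, 0], 50], [[0, -0.033, 1.8], [0, 0, 0], 50], [[0, -0.033, 1.83], [0, 0, 0], 50]])

```text
time: 7.28
tool_pos: [0.5031, 0.0418, 0.0921]
tool_rot: [-0.0, 0.065, 0.998, 0.0]
contact_force: [-0.8, -0.8, -1.0]
gripper_width: 0.502
grasp_force: 5.8
```

```bash
python3 wl.py w6; python3 tips.py w6 | tail -4
```

```text
t 7.28 TCP [503.1  41.8  92.1] shift [ 0.13   0.021 -3.235] turn [-0.    -0.005  0.   ] w 0.5021 F [-0.8 -0.8 -1. ] g 5.75
well in tool 28506 [3.7 1.2] [111.2  96.9] 89.7 21.6
50 -1 194 x [-8.8 -8.  -1.3] y [-20.1  -5.3  -0.3] z 58.0
50 1 226 x [-8.7 -8.  -1.2] y [ 0.2  6.  21.9] z 58.0
56 -1 120 x [-8.8 -8.3 -4.2] y [-20.   -8.2  -0.4] z 63.9
56 1 132 x [-8.8 -8.2 -6. ] y [ 0.2  9.3 22. ] z 63.9
```

Call:
jog_arm(targets=[[[0, 0, 0], [0, 0, 0], 46], [[0, 0, 0], [0, 0, 0], 43.5], [[0, 0, 0], [0, 0, 0], 42.5], [[0, 0, 0], [0, 0, 0], 42.5]])

```text
time: 7.82
tool_pos: [0.5034, 0.0417, 0.0927]
tool_rot: [0.0, 0.065, 0.998, 0.0]
contact_force: [-0.4, -0.3, -1.7]
gripper_width: 0.426
grasp_force: 7.3
```

Call:
jog_arm(targets=[[[0, 0, 0], [0, 0, 0], 41.5], [[0, 0, 0], [0, 0, 0], 41.5]])

```text
time: 8.07
tool_pos: [0.5033, 0.0417, 0.0926]
tool_rot: [0.0, 0.065, 0.998, -0.0]
contact_force: [-0.5, 0.6, -1.3]
gripper_width: 0.414
grasp_force: 7.5
```

Call:
jog_arm(targets=[[[0, 0, 0], [0, 0, 0], 40.5], [[0, 0, 0], [0, 0, 0], 40.5]])

```text
time: 8.32
tool_pos: [0.5033, 0.0416, 0.0926]
tool_rot: [-0.0, 0.065, 0.998, -0.0]
contact_force: [-0.2, -0.6, -1.1]
gripper_width: 0.409
grasp_force: 9.8
```

Call:
jog_arm(targets=[[[0, 0, 0], [0, 0, 0], 39.5], [[0, 0, 0], [0, 0, 0], 39.5]])

```text
time: 8.57
tool_pos: [0.5033, 0.0414, 0.0927]
tool_rot: [-0.0, 0.065, 0.998, -0.0]
contact_force: [-0.4, -2.3, 0.5]
gripper_width: 0.394
grasp_force: 13.2
```

Call:
jog_arm(targets=[[[0, 0, 0], [0, 0, 0], 38.6], [[0, 0, 0], [0, 0, 0], 38.6]])

```text
time: 8.82
tool_pos: [0.5034, 0.0415, 0.0928]
tool_rot: [0.0, 0.065, 0.998, -0.0]
contact_force: [-1.5, -3.5, 1.4]
gripper_width: 0.389
grasp_force: 16.1
```

Call:
jog_arm(targets=[[[0, -0.02, 0], [0, 0, 0], 38], [[0, -0.02, 0], [0, 0, 0], 37.8], [[0, -0.02, 0], [0, 0, 0], 37.8]])

```text
time: 9.2
tool_pos: [0.5033, 0.0413, 0.0928]
tool_rot: [0.0, 0.065, 0.998, -0.0]
contact_force: [-1.7, -2.6, 1.7]
gripper_width: 0.381
grasp_force: 18.2
```

Call:
jog_arm(targets=[[[0, -0.025, 0], [0, 0, 0], 37.4], [[0, -0.025, -0.08], [0, 0, 0], 37.4], [[0, -0.025, -0.16], [0, 0, 0], 37.4], [[0, -0.025, -0.24], [0, 0, 0], 37.4]])

```text
time: 9.7
tool_pos: [0.5031, 0.0409, 0.0984]
tool_rot: [-0.0, 0.065, 0.998, 0.0]
contact_force: [0.6, -0.5, -2.3]
gripper_width: 0.377
grasp_force: 18.3
```

Call:
jog_arm(targets=[[[0, 0, -0.1], [0, 0, 0], 37.4], [[0, 0, -0.2], [0, 0, 0], 37.4], [[0, 0, -0.3], [0, 0, 0], 37.4], [[0, 0, -0.4], [0, 0, 0], 37.4], [[0, 0, -0.5], [0, 0, 0], 37.4]])

```text
time: 10.32
tool_pos: [0.5031, 0.0406, 0.1112]
tool_rot: [-0.0, 0.065, 0.998, 0.0]
contact_force: [0.2, -0.5, -1.6]
gripper_width: 0.375
grasp_force: 18.3
```

Call:
jog_arm(targets=[[[0, 0, -0.4], [0, 0, 0], 37.4], [[0, 0, -0.9], [0, 0, 0], 37.4], [[0, 0, -1.4], [0, 0, 0], 37.4], [[0, 0, -1.9], [0, 0, 0], 37.4], [[0, 0, -2.4], [0, 0, 0], 37.4], [[0, 0, -2.9], [0, 0, 0], 37.4], [[0, 0, -2.9], [0, 0, 0], 37.4]])

```text
time: 11.2
tool_pos: [0.504, 0.0406, 0.1852]
tool_rot: [0.001, 0.065, 0.998, -0.0]
contact_force: [0.3, 1.1, -2.1]
gripper_width: 0.377
grasp_force: 18.3
```

```bash
python3 wl.py w7; python3 - <<'E'
from h import *
plan(.594,.288,.18,75)
p=cv2.imread("pics/w7.png"); a=cv2.resize(p[200:320,240:400],(640,480),interpolation=cv2.INTER_CUBIC); cv2.imwrite("pics/w7c.png",a)
E
```

```text
t 11.2 TCP [504.   40.6 185.2] shift [0.172 0.063 0.488] turn [0.001 0.02  0.   ] w 0.377 F [ 0.3  1.1 -2.1] g 18.29
well in tool 16041 [2.9 1.9] [110.2 100.5] 89.9 114.6
t 11.25 TCP [503.5  40.6 184.2] shift [-2.298 10.283  0.172] turn [0.001 0.008 0.938] w 0.3809 F [-0.7  0.3 -1.3] g 18.29
```

View pics/w7c.png

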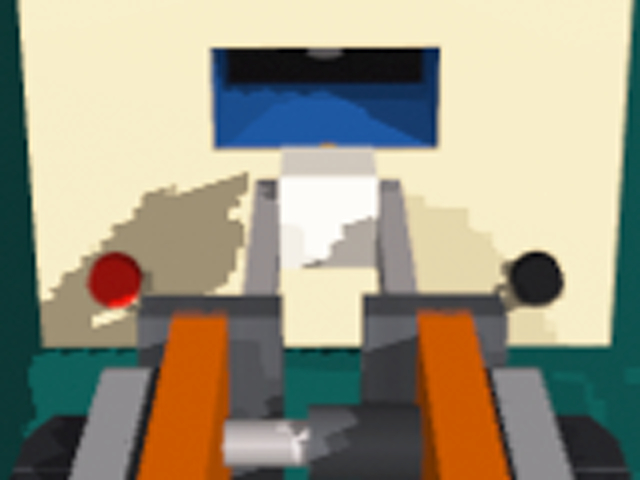

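The pin is out: its white head is held between the tips at (328,225) in the crop and the well behind is empty. That was the tenth picture, so from here I measure by numbers only. The next step is to find the head in the tool frame.

```bash
python3 - <<'E'
from h import *
T=np.load("w7T.npy"); p=cv2.imread("pics/w7.png")
m=(abs(T[...,1]-.5)<5)&(abs(T[...,0])<14)&(T[...,2]>35)&(T[...,2]<85)
q=T[m]; print(len(q)); ij=np.argwhere(m)
for r in range(ij[:,0].min(),ij[:,0].max()+1,2):
    k=m[r]; 
    if k.any(): print(r,k.sum(),"x",np.median(T[r][k][:,0]).round(1),"z",np.median(T[r][k][:,2]).round(1), p[r][k].mean(0).round(0))
# y extents at front face rows
for r in (250,256,262):
    k=(abs(T[r,:,1])<17)&(abs(T[r,:,0])<14)&(T[r,:,2]<85); c=np.where(k)[0]; print(r,[(int(cc),float(T[r,cc,0].round(1)),float(T[r,cc,1].round(1)),float(T[r,cc,2].round(1)),int(p[r,cc].mean())) for cc in c])
E
```

```text
535
236 5 x 6.7 z 77.8 [125. 145. 161.]
238 16 x 10.1 z 63.8 [189. 200. 209.]
240 17 x 10.2 z 59.8 [189. 201. 209.]
242 18 x 10.1 z 56.6 [189. 201. 209.]
244 18 x 10.0 z 53.6 [232. 241. 245.]
246 18 x 8.9 z 53.1 [248. 252. 253.]
248 18 x 7.5 z 53.7 [248. 252. 253.]
250 18 x 6.5 z 53.1 [249. 252. 253.]
252 17 x 5.2 z 53.4 [248. 252. 253.]
254 18 x 4.0 z 53.3 [248. 252. 253.]
256 18 x 2.8 z 53.2 [232. 238. 240.]
258 18 x 1.5 z 53.3 [230. 236. 240.]
260 18 x 0.3 z 53.1 [221. 228. 232.]
262 18 x -1.0 z 53.3 [215. 222. 227.]
264 18 x -2.2 z 53.2 [206. 214. 220.]
266 18 x -3.6 z 53.5 [176. 190. 199.]
250 [(303, 6.7, -8.3, 52.7, 173), (304, 6.0, -7.8, 54.4, 145), (305, 6.0, -7.2, 54.4, 145), (306, 6.0, -6.7, 54.6, 145), (307, 6.0, -6.1, 54.6, 145), (308, 5.7, -5.5, 55.3, 145), (309, 6.2, -4.9, 54.0, 197), (310, 6.1, -4.4, 54.3, 246), (311, 6.4, -3.8, 53.5, 251), (312, 6.6, -3.2, 52.9, 251), (313, 6.5, -2.6, 53.2, 251), (314, 6.5, -2.0, 53.1, 251), (315, 6.9, -1.4, 52.0, 251), (316, 6.0, -0.9, 54.3, 251), (317, 6.6, -0.3, 52.9, 251), (318, 6.2, 0.3, 53.9, 251), (319, 6.6, 0.8, 53.0, 251), (3
[... 2266 characters left out ...]
, 251), (319, -1.0, 0.8, 53.3, 251), (320, -1.5, 1.4, 54.4, 251), (321, -0.6, 2.0, 52.5, 251), (322, -1.2, 2.6, 53.9, 218), (323, -0.7, 3.1, 52.7, 170), (324, -0.9, 3.7, 53.0, 169), (325, -1.2, 4.3, 53.9, 170), (326, -0.9, 4.9, 53.1, 170), (327, -1.0, 5.5, 53.4, 170), (328, -1.2, 6.1, 53.9, 170), (329, -1.4, 6.6, 54.2, 170), (330, -1.1, 7.2, 53.5, 169), (331, -1.1, 7.8, 53.6, 170), (332, -1.0, 8.4, 53.4, 169), (333, -0.7, 8.9, 52.6, 153), (334, 2.2, 9.2, 45.8, 107), (335, 6.4, 9.3, 35.5, 117), (336, 5.8, 9.9, 37.0, 140), (337, 6.0, 10.4, 36.5, 145), (338, 6.3, 10.9, 35.9, 145), (339, 5.9, 11.5, 36.8, 145), (340, 5.4, 12.1, 37.9, 145), (341, 6.1, 12.5, 36.4, 144), (342, 5.9, 13.1, 36.7, 154)]
```

```bash
python3 -c "
from h import *
plan(.637,.276,.184,75)"
```

```text
t 11.25 TCP [503.5  40.6 184.2] shift [-4.066 10.032  0.014] turn [0.001 0.008 0.938] w 0.3809 F [-0.7  0.3 -1.3] g 18.29
```

Call:
jog_arm(targets=[[[-0.5, 1.2, 0], [0, 0, 0.2], 37.4], [[-1.2, 3, 0], [0, 0, 0.45], 37.4], [[-2, 4.9, 0], [0, 0, 0.7], 37.4], [[-2.8, 6.8, 0], [0, 0, 0.94], 37.4], [[-3.5, 8.6, 0], [0, 0, 0.94], 37.4], [[-4.07, 10.03, 0], [0, 0, 0.94], 37.4], [[-4.07, 10.03, 0], [0, 0, 0.94], 37.4], [[-4.07, 10.03, 0], [0, 0, 0.94], 37.4]])

```text
time: 12.25
tool_pos: [0.6361, 0.2754, 0.1824]
tool_rot: [-0.001, 0.131, 0.991, -0.001]
contact_force: [0.2, 0.1, -2.2]
gripper_width: 0.379
grasp_force: 18.3
```

```bash
cat > gr.py <<'E'
from h import *
import sys
n=sys.argv[1]; plan(.594,.288,.184,75)
s=state(); p,d=grab_frame("wrist"); cv2.imwrite(f"pics/{n}.png",p[:,:,::-1])
P=cloud("wrist",d,s); T=totool(s,P.reshape(-1,3)).reshape(P.shape)*1000; np.save(n+"T.npy",T)
near=np.hypot(P[...,0]-.594,P[...,1]-.288)<.07
top=near&(abs(P[...,2]-.035)<.006); zt=np.median(T[top][:,2]); print("top tool z",zt.round(1),top.sum())
f=p.astype(int); g=top&(f[...,1]>f[...,0]+25)&(f[...,1]>f[...,2]+15)
def onplane(m):
    ij=np.argwhere(m)[:,::-1]; return totool(s,atz("wrist",ij,s["tool_pos"][2]-zt/1000,s))[:,:2]*1000
q=onplane(g); c,sz,a=cv2.minAreaRect(q.astype(np.float32)); print("frame",len(q),np.round(c,2),np.round(sz,1),round(a,1))
q2=T[top][:,:2]; c2,sz2,a2=cv2.minAreaRect(q2.astype(np.float32)); print("top",np.round(c2,2),np.round(sz2,1),round(a2,1))
lo=near&(P[...,2]<.031); X=T-np.r_[c,0]; 
q=onplane(lo&(np.hypot(X[...,0],X[...,1])<16)); 
if len(q): print("hole",len(q),q.mean(0).round(2),q.min(0).round(1),q.max(0).round(1))
h=T[(abs(T[...,1]-2)<5)&(abs(T[...,0])<14)&(T[...,2]>50)&(T[...,2]<65)]
print("head z",np.percentile(h[:,2],[5,20]).round(1),"x+",np.percentile(h[:,0],97).round(1))
E
python3 gr.py g1
```

```text
t 12.25 TCP [636.1 275.4 182.4] shift [ 1.757  0.05  -0.063] turn [-0.011 -0.012 -0.002] w 0.3794 F [ 0.2  0.1 -2.2] g 18.31
top tool z 146.7 7914
frame 2059 [41.34 -1.5 ] [56.4 63.1] 0.8
top [41.14  1.74] [70.3 70.1] 0.7
hole 149 [42.16  1.59] [37.  -3.1] [46.3  6.3]
head z [52.4 52.8] x+ 10.6
```

Call:
jog_arm(targets=[[[0.8, -0.02, 0], [0, 0, 0.08], 37.4], [[1.53, -0.02, 0.3], [0, 0, 0.08], 37.4], [[1.53, -0.02, 1], [0, 0, 0.08], 37.4], [[1.53, -0.02, 1.5], [0, 0, 0.08], 37.4], [[1.53, -0.02, 1.5], [0, 0, 0.08], 37.4], [[1.53, -0.02, 1.5], [0, 0, 0.08], 37.4]])

```text
time: 13.05
tool_pos: [0.6002, 0.2851, 0.1461]
tool_rot: [0.0, 0.136, 0.991, 0.0]
contact_force: [0.5, -0.2, -2.0]
gripper_width: 0.381
grasp_force: 18.3
```

```bash
python3 gr.py g2; python3 - <<'E'
from h import *
T=np.load("g2T.npy"); p=cv2.imread("pics/g2.png")
# shank: brass points under head
m=(T[...,2]>67)&(T[...,2]<84)&(abs(T[...,1]-2)<8)&(abs(T[...,0]-3)<10); q=T[m]; print("shank",len(q),np.percentile(q,[2,50,98],axis=0).round(1).tolist() if len(q) else "")
m=(T[...,2]>50)&(T[...,2]<66)&(abs(T[...,1]-2)<9)&(abs(T[...,0]-3)<9)&(p.mean(2)>160); q=T[m]; print("head",np.percentile(q,[1,50,99],axis=0).round(1).tolist())
E
```

```text
t 13.05 TCP [600.2 285.1 146.1] shift [ 0.271  0.043 -1.515] turn [ 0.001  0.002 -0.086] w 0.3807 F [ 0.5 -0.2 -2. ] g 18.31
top tool z 110.4 7936
frame 1989 [4.43 1.58] [56.5 56.3] 0.2
top [4.48 1.34] [70.6 70.3] 0.2
hole 154 [5.8  1.21] [ 1.3 -3.5] [9.6 6. ]
head z [52.3 52.8] x+ 10.6
shank 5 [[6.4, 1.0, 76.3], [7.1, 2.2, 77.2], [7.4, 3.4, 79.1]]
head [[-3.5, -4.7, 51.8], [6.6, 1.6, 53.5], [10.7, 9.5, 65.4]]
```

Call:
jog_arm(targets=[[[0.045, -0.036, 0.3], [0, 0, 0.02], 37.4], [[0.045, -0.036, 0.7], [0, 0, 0.02], 37.4], [[0.045, -0.036, 1.0], [0, 0, 0.02], 37.4], [[0.045, -0.036, 1.0], [0, 0, 0.02], 37.4]])

```text
time: 13.6
tool_pos: [0.5975, 0.2846, 0.1195]
tool_rot: [-0.001, 0.138, 0.99, -0.001]
contact_force: [-0.2, 0.1, -1.7]
gripper_width: 0.382
grasp_force: 18.3
```

```bash
python3 gr.py g3
```

```text
t 13.6 TCP [597.5 284.6 119.5] shift [ 0.179  0.089 -2.58 ] turn [-0.01  -0.015 -0.102] w 0.3821 F [-0.2  0.1 -1.7] g 18.31
top tool z 83.7 8623
frame 2281 [1.84 2.97] [56.3 55.4] 90.0
top [1.84 2.82] [70.8 70.2] 0.1
hole 55 [6.04 2.95] [ 4.9 -1.7] [7.  7.5]
head z [52.4 52.9] x+ 10.5
```

Call:
jog_arm(targets=[[[0, 0, 0], [0, 0, 0], 37.4], [[0, 0, 0], [0, 0, 0], 37.4]])

```text
time: 13.9
tool_pos: [0.5987, 0.285, 0.1216]
tool_rot: [0.0, 0.138, 0.99, 0.0]
contact_force: [0.0, -0.4, -1.2]
gripper_width: 0.378
grasp_force: 18.3
```

```bash
python3 gr.py g4;  python3 - <<'E'
from h import *
T=np.load("g4T.npy"); p=cv2.imread("pics/g4.png")
m=(T[...,2]>66)&(T[...,2]<80)&(abs(T[...,1]-2)<9)&(abs(T[...,0]-3)<10); q=T[m]; print("shank",len(q),np.percentile(q,[2,50,98],axis=0).round(1).tolist() if len(q) else "")
E
```

```text
t 13.9 TCP [598.7 285.  121.6] shift [ 0.211  0.068 -2.496] turn [ 0.003  0.005 -0.102] w 0.3779 F [ 0.  -0.4 -1.2] g 18.31
top tool z 85.8 8703
frame 2463 [3.19 2.12] [55.7 56.3] 0.0
top [3.11 1.93] [70.7 70.2] 0.1
hole 94 [6.42 1.95] [ 4.2 -2.4] [8.4 6.8]
head z [52.4 52.9] x+ 10.6
shank 11 [[6.6, -4.3, 66.1], [9.9, 2.2, 67.0], [10.2, 7.5, 78.7]]
```

Once the arm settled, the hole is at (3.2, 2.0) and the head at (3.3, 2.3) mm in tool axes, so they are aligned. Lowering gently.

Call:
jog_arm(targets=[[[0, -0.008, 0.08], [0, 0, 0], 37.4], [[0, -0.008, 0.16], [0, 0, 0], 37.4], [[0, -0.008, 0.24], [0, 0, 0], 37.4], [[0, -0.008, 0.3], [0, 0, 0], 37.4], [[0, -0.008, 0.3], [0, 0, 0], 37.4]])

```text
time: 14.58
tool_pos: [0.5982, 0.2846, 0.1133]
tool_rot: [-0.0, 0.138, 0.99, -0.0]
contact_force: [0.1, 0.7, -1.9]
gripper_width: 0.378
grasp_force: 18.3
```

Call:
jog_arm(targets=[[[0, 0, 0.06], [0, 0, 0], 37.4], [[0, 0, 0.12], [0, 0, 0], 37.4], [[0, 0, 0.12], [0, 0, 0], 37.4]])

```text
time: 14.95
tool_pos: [0.5981, 0.2846, 0.1103]
tool_rot: [-0.0, 0.138, 0.99, -0.0]
contact_force: [-0.2, -0.1, -1.6]
gripper_width: 0.378
grasp_force: 18.3
```

Call:
jog_arm(targets=[[[0, 0, 0], [0, 0, 0], 36.8], [[0, 0, 0.05], [0, 0, 0], 36.8], [[0, 0, 0.1], [0, 0, 0], 36.8], [[0, 0, 0.15], [0, 0, 0], 36.8], [[0, 0, 0.15], [0, 0, 0], 36.8]])

```text
time: 15.58
tool_pos: [0.598, 0.2847, 0.1064]
tool_rot: [-0.0, 0.138, 0.99, -0.0]
contact_force: [-1.4, 0.7, -1.1]
gripper_width: 0.369
grasp_force: 20.0
```

Call:
jog_arm(targets=[[[0, 0, 0.05], [0, 0, 0], 36.8], [[0, 0, 0.1], [0, 0, 0], 36.8], [[0, 0, 0.1], [0, 0, 0], 36.8]])

```text
time: 15.95
tool_pos: [0.598, 0.2846, 0.1039]
tool_rot: [-0.0, 0.138, 0.99, -0.0]
contact_force: [-1.5, -0.1, -1.7]
gripper_width: 0.374
grasp_force: 19.9
```

```bash
python3 gr.py g5
```

```text
t 15.95 TCP [598.  284.6 103.9] shift [ 0.193  0.085 -3.205] turn [-0.002 -0.005 -0.102] w 0.374 F [-1.5 -0.1 -1.7] g 19.93
top tool z 68.1 9287
frame 2358 [2.56 2.66] [56.2 56.3] 0.0
top [2.93 2.55] [70.2 70.1] 0.1Traceback (most recent call last):
  File "gr.py", line 14, in <module>
    q=onplane(lo&(np.hypot(X[...,0],X[...,1])<16));
  File "gr.py", line 10, in onplane
    ij=np.argwhere(m)[:,::-1]; return totool(s,atz("wrist",ij,s["tool_pos"][2]-zt/1000,s))[:,:2]*1000
                                               ~~~^^^^^^^^^^^^^^^^^^^^^^^^^^^^^^^^^^^^^^^
  File "h.py", line 17, in atz
    T=T_wc(n,s); r=np.c_[rays(n,px),np.ones(len(px))]@T[:3,:3].T; return T[:3,3]+r*((z-T[2,3])/r[:,2])[:,None]
                         ~~~~^^^^^^
  File "h.py", line 12, in rays
    c=camera_params(n); return cv2.undistortPoints(np.float64(px).reshape(-1,1,2),K(c),c["dist"])[:,0]
                               ~~~~~~~~~~~~~~~~~~~^^^^^^^^^^^^^^^^^^^^^^^^^^^^^^^^^^^^^^^^^^^^^^^
cv2.error: OpenCV(4.12.0) /io/opencv/modules/calib3d/src/undistort.dispatch.cpp:347: error: (-215:Assertion failed) CV_IS_MAT(_src) && CV_IS_MAT(_dst) && (_src->rows == 1 || _src->cols == 1) && (_dst->rows == 1 || _dst->cols == 1) && _src->cols + _src->rows - 1 == _dst->rows + _dst->cols - 1 && (CV_MAT_TYPE(_src->type) == CV_32FC2 || CV_MAT_TYPE(_src->type) == CV_64FC2) && (CV_MAT_TYPE(_dst->type) == CV_32FC2 || CV_MAT_TYPE(_dst->type) == CV_64FC2) in function 'cvUndistortPointsInternal'
```

```bash
python3 - <<'E'
from h import *
for n in ("g4","g5"):
    T=np.load(n+"T.npy"); p=cv2.imread(f"pics/{n}.png")
    m=(T[...,2]>42)&(T[...,2]<60)&(abs(T[...,1]-2)<5)&(T[...,0]<9)&(T[...,0]>-3); q=T[m]
    m2=(T[...,2]>56)&(T[...,2]<66)&(abs(T[...,1]-2)<5)&(T[...,0]<14)&(T[...,0]>5)
    print(n,"head top",len(q),np.percentile(q[:,2],[10,50,90]).round(1),"front x",np.median(T[m2][:,0]).round(1),"tops",[float(np.median(T[(abs(T[...,0]-2)<3)&(abs(T[...,1]-y)<2)&(T[...,2]>10)&(T[...,2]<90)][:,2]).round(1)) for y in (-20,22)])
E
```

```text
g4 head top 328 [52.6 53.4 54.2] front x 10.3 tops [85.7, 85.8]
g5 head top 329 [52.6 53.3 54. ] front x 10.5 tops [67.9, 68.1]
```

Call:
jog_arm(targets=[[[0, 0, 0.03], [0, 0, 0], 36.8], [[0, 0, 0.04], [0, 0, 0], 36.8], [[0, 0, 0.04], [0, 0, 0], 36.8]])

```text
time: 16.38
tool_pos: [0.5981, 0.2846, 0.1031]
tool_rot: [-0.0, 0.138, 0.99, -0.0]
contact_force: [-2.7, 1.0, -1.4]
gripper_width: 0.373
grasp_force: 20.1
```

Call:
jog_arm(targets=[[[0, 0, 0.02], [0, 0, 0], 36.8], [[0, 0, 0.03], [0, 0, 0], 36.8]])

```text
time: 16.62
tool_pos: [0.5983, 0.2846, 0.1029]
tool_rot: [-0.0, 0.138, 0.99, -0.0]
contact_force: [-3.9, -0.2, 1.6]
gripper_width: 0.374
grasp_force: 20.5
```

Call:
jog_arm(targets=[[[0, 0, 0.02], [0, 0, 0], 36.8], [[0, 0, 0.03], [0, 0, 0], 36.8]])

```text
time: 16.88
tool_pos: [0.5987, 0.2846, 0.1028]
tool_rot: [0.0, 0.138, 0.99, -0.0]
contact_force: [-3.2, -1.8, 4.4]
gripper_width: 0.371
grasp_force: 20.9
```

Call:
jog_arm(targets=[[[0, 0, 0.04], [0, 0, 0], 36.8], [[0, 0, 0.07], [0, 0, 0], 36.8]])

```text
time: 17.12
tool_pos: [0.5999, 0.2844, 0.1026]
tool_rot: [0.002, 0.138, 0.99, 0.0]
contact_force: [-3.8, -2.6, 10.8]
gripper_width: 0.376
grasp_force: 21.8
```

```bash
sed -i 's/^lo=/sys.exit() if n>"g4" else 0\nlo=/' gr.py; cat > hd.py <<'E'
from h import *
import sys
n=sys.argv[1]
T=np.load(n+"T.npy"); m=(T[...,2]>42)&(T[...,2]<60)&(abs(T[...,1]-2)<5)&(T[...,0]<9)&(T[...,0]>-3); q=T[m]
print("head top",len(q),np.median(q[:,2]).round(1),"block top",[float(np.median(T[(abs(T[...,0]-2)<3)&(abs(T[...,1]-y)<2)&(T[...,2]>10)&(T[...,2]<90)][:,2]).round(1)) for y in (-20,22)])
E
python3 gr.py g6; python3 hd.py g6
```

```text
t 17.12 TCP [599.9 284.4 102.6] shift [ 0.253  0.075 -3.257] turn [ 0.004  0.026 -0.101] w 0.3756 F [-3.8 -2.6 10.8] g 21.76
top tool z 66.8 9605
frame 2466 [4.63 2.29] [56.4 56.3] 0.0
top [4.96 2.12] [70.5 70.3] 0.1
head top 291 53.1 block top [66.7, 67.1]
```

Head top stands 13.8 mm above the block's top (14 expected), so the pin is home. Now I'll unload the push and release.

Call:
jog_arm(targets=[[[0, 0, -0.05], [0, 0, 0], 36.8], [[0, 0, -0.1], [0, 0, 0], 37.5], [[0, 0, -0.1], [0, 0, 0], 42], [[0, 0, -0.1], [0, 0, 0], 46], [[0, 0, -0.1], [0, 0, 0], 50], [[0, 0, -0.1], [0, 0, 0], 50], [[0, 0, -0.1], [0, 0, 0], 50]])

```text
time: 18.05
tool_pos: [0.5982, 0.2847, 0.1025]
tool_rot: [-0.0, 0.138, 0.99, -0.0]
contact_force: [-0.3, -0.1, -1.1]
gripper_width: 0.503
grasp_force: 5.8
```

```bash
python3 gr.py g7; python3 hd.py g7;  python3 - <<'E'
from h import *
T=np.load("g7T.npy"); p=cv2.imread("pics/g7.png")
for r in range(238,270,6):
    k=np.where((abs(T[r,:,1]-1)<20)&(abs(T[r,:,0])<14)&(T[r,:,2]<64)&(T[r,:,2]>20))[0]
    sp=np.split(k,np.where(np.diff(k)>1)[0]+1); print(r,[(T[r,g[0]].round(1).tolist(),T[r,g[-1]].round(1).tolist()) for g in sp if len(g)>1])
E
```

```text
t 18.05 TCP [598.2 284.7 102.5] shift [ 0.2    0.082 -3.262] turn [-0.    -0.001 -0.102] w 0.5035 F [-0.3 -0.1 -1.1] g 5.77
top tool z 66.7 9564
frame 2538 [3.08 2.58] [56.3 55.8] 90.0
top [2.87 2.45] [70.8 70.1] 0.2
head top 331 52.7 block top [66.5, 66.9]
238 [([11.7, -4.9, 59.8], [10.4, 6.9, 63.6])]
244 [([8.3, -13.7, 58.8], [7.3, -9.7, 61.7]), ([10.5, -4.7, 52.7], [10.7, -3.0, 52.1]), ([10.4, -1.9, 52.9], [10.1, 8.4, 53.7]), ([7.2, 11.7, 61.8], [8.2, 15.6, 59.1])]
250 [([8.2, -13.6, 49.3], [3.9, -9.7, 60.6]), ([6.9, -5.3, 52.6], [6.7, 7.3, 53.2]), ([4.2, 11.6, 59.9], [7.8, 15.6, 50.2])]
256 [([7.5, -13.6, 41.9], [0.6, -9.7, 59.2]), ([2.9, -5.4, 53.4], [3.0, 7.9, 53.1]), ([0.7, 11.6, 58.9], [7.8, 15.6, 41.1])]
262 [([7.3, -13.6, 33.9], [1.2, -9.7, 48.5]), ([-0.5, -5.9, 52.6], [-0.4, 7.3, 52.3]), ([1.3, 11.7, 48.4], [7.3, 15.6, 33.9])]
268 [([6.9, -13.6, 26.8], [-1.6, -9.7, 46.5]), ([-1.9, 11.7, 47.3], [7.1, 15.6, 26.6])]
```

Call:
jog_arm(targets=[[[0, 0, -0.15], [0, 0, 0], 50], [[0, 0, -0.4], [0, 0, 0], 50], [[0, 0, -0.8], [0, 0, 0], 50], [[0, 0, -1.4], [0, 0, 0], 50], [[0, 0, -2], [0, 0, 0], 50], [[0, 0, -2.6], [0, 0, 0], 50], [[0, 0, -3.2], [0, 0, 0], 50], [[0, 0, -3.2], [0, 0, 0], 50]])

```text
time: 19.1
tool_pos: [0.5994, 0.285, 0.185]
tool_rot: [0.002, 0.138, 0.99, 0.001]
contact_force: [-0.4, 0.2, -1.9]
gripper_width: 0.503
grasp_force: 5.8
```

```bash
python3 gr.py g8; python3 - <<'E'
from h import *
T=np.load("g8T.npy")
m=(T[...,2]>127)&(T[...,2]<137)&(np.hypot(T[...,0]-3,T[...,1]-2)<14); q=T[m]
print("head",len(q),np.percentile(q,[3,50,97],axis=0).round(1).tolist())
plan(.5174,-.2996,.185,103.1)
E
python3 tips.py g8
```

```text
t 19.1 TCP [599.4 285.  185. ] shift [0.24  0.056 0.041] turn [ 0.016  0.023 -0.102] w 0.5032 F [-0.4  0.2 -1.9] g 5.77
top tool z 149.2 6624
frame 1768 [4.3  1.54] [55.2 56.1] 0.0
top [4.05 1.32] [70.1 70.5] 90.0
head 315 [[-1.5, -6.2, 134.0], [5.3, 0.1, 135.2], [12.2, 7.1, 136.6]]
t 19.15 TCP [598.7 284.8 183.6] shift [ -3.241 -23.377  -0.074] turn [ 0.004  0.011 -3.614] w 0.5018 F [-0.1  0.7 -3. ] g 5.77
12 1 6 x [-3.6 -2.6  6.5] y [11.2 11.2 13.8] z 19.5
20 -1 57 x [5.6 7.2 7.7] y [-13.6 -11.6  -9.6] z 27.9
20 1 71 x [-1.9  7.   7.6] y [11.7 13.1 15.6] z 28.0
30 -1 65 x [-1.2  7.4  8. ] y [-13.5 -10.9  -9.6] z 37.9
30 1 59 x [-1.1  7.4  7.9] y [11.6 13.2 15.6] z 37.8
40 -1 48 x [-0.9  7.6  8.2] y [-13.5 -11.3  -9.7] z 47.9
40 1 49 x [-1.1  7.7  8.2] y [11.6 13.4 15.4] z 47.9
50 -1 40 x [7.3 8.  8.5] y [-13.6 -11.6  -9.7] z 57.6
50 1 39 x [7.5 8.  8.5] y [11.7 13.5 15.4] z 58.0
56 -1 40 x [-1.5  7.9  8.6] y [-13.6 -10.3  -9.7] z 62.4
56 1 38 x [-0.6  8.   8.6] y [11.6 12.1 15.3] z 62.6
```

The pin stays home after retreat (head 14.0 mm above the top, centred). Carrying the tongs back.

Call:
jog_arm(targets=[[[-0.2, -1.2, 0], [0, 0, -0.3], 50], [[-0.5, -3.3, 0], [0, 0, -0.7], 50], [[-0.85, -5.6, 0], [0, 0, -1.1], 50], [[-1.2, -8, 0], [0, 0, -1.6], 50], [[-1.5, -10.4, 0], [0, 0, -2.1], 50], [[-1.8, -12.8, 0], [0, 0, -2.6], 50], [[-2.1, -15.2, 0], [0, 0, -3.1], 50], [[-2.4, -17.4, 0], [0, 0, -3.61], 50]])

```text
time: 20.15
tool_pos: [0.5363, -0.152, 0.1817]
tool_rot: [-0.001, -0.115, 0.993, 0.0]
contact_force: [1.2, 0.2, -1.4]
gripper_width: 0.501
grasp_force: 5.8
```

```bash
python3 -c "
from h import *
plan(.517,-.2996,.185,103.1)"
```

```text
t 20.15 TCP [ 536.3 -152.   181.7] shift [ 2.098 -5.572 -0.136] turn [ 0.005 -0.007  0.009] w 0.501 F [ 1.2  0.2 -1.4] g 5.77
```

Call:
jog_arm(targets=[[[0.8, -2.2, 0], [0, 0, 0], 50], [[1.5, -4.2, 0], [0, 0, 0], 50], [[2.1, -5.57, 0], [0, -0.19, 0], 50], [[2.1, -5.57, 0], [0, -0.19, 0], 50], [[2.1, -5.57, 0], [0, -0.19, 0], 50], [[2.1, -5.57, 0], [0, -0.19, 0], 50]])

```text
time: 20.9
tool_pos: [0.518, -0.2965, 0.1821]
tool_rot: [0.013, -0.114, 0.993, 0.002]
contact_force: [0.6, 0.2, -1.4]
gripper_width: 0.502
grasp_force: 5.8
```

```bash
cat > st.py <<'E'
from h import *
import sys
n=sys.argv[1]; plan(.5174,-.2996,.1,103.1)
s=state(); p,d=grab_frame("wrist"); cv2.imwrite(f"pics/{n}.png",p[:,:,::-1])
P=cloud("wrist",d,s); C=P*1000-s["tool_pos"]*1000; a=np.radians(103.1)
# level tool axes: X,Y horizontal, Z down, origin TCP
M=np.c_[[np.cos(a+np.pi/2),np.sin(a+np.pi/2),0],[np.cos(a),np.sin(a),0],[0,0,-1]]; T=C@M; np.save(n+"T.npy",T)
near=np.hypot(P[...,0]-.517,P[...,1]+.3)<.07
t=near&(abs(P[...,2]-.06)<.005)&(p.max(2).astype(int)-p.min(2)<40); q=T[t]
c,sz,an=cv2.minAreaRect(q[:,:2].astype(np.float32)); zt=np.median(q[:,2]); print("stand top",len(q),np.round(c,1),np.round(sz,1),round(an,1),"z",zt.round(1))
lo=near&(P[...,2]<.052)&(abs(T[...,0]-c[0])<14)&(abs(T[...,1]-c[1])<30)&(T[...,2]>zt+5)
if lo.any():
    w=(atz("wrist",np.argwhere(lo)[:,::-1],s["tool_pos"][2]-zt/1000,s)-s["tool_pos"])@M*1000; print("slot",len(w),np.percentile(w,[1,99],axis=0).round(1)[:,:2].tolist())
for z0 in (20,30,40,50):
    m=(T[...,2]>z0)&(T[...,2]<z0+10)&(abs(T[...,0])<16)&(abs(T[...,1])<25); k=T[m]
    for sg in (-1,1):
        j=k[k[:,1]*sg>0]
        if len(j)>5: print(z0,sg,"x",np.percentile(j[:,0],[2,60,98]).round(1),"y",np.percentile(j[:,1],[2,98]).round(1),"z",j[:,2].max().round(1))
E
python3 st.py s1
```

```text
t 20.9 TCP [ 518.  -296.5  182.1] shift [ 0.135 -0.116  3.283] turn [0.006 0.187 0.006] w 0.5015 F [ 0.6  0.2 -1.4] g 5.77
stand top 9437 [ 1.3 -2.9] [90.3 70.5] 89.7 z 121.5
slot 961 [[-3.6, -23.6], [9.0, 18.2]]
20 -1 x [3.1 6.  6.5] y [-14.2 -10.2] z 29.9
20 1 x [-2.6  6.   6.5] y [11.1 15. ] z 30.0
30 -1 x [-3.   6.   6.5] y [-14.1 -10.2] z 39.9
30 1 x [-2.6  6.   6.5] y [11.1 14.9] z 39.9
40 -1 x [-2.4  6.   6.5] y [-14.2 -10.2] z 49.8
40 1 x [-2.7  6.   6.5] y [11.1 15. ] z 49.9
50 -1 x [-2.1  6.1  6.4] y [-14.2 -10.3] z 59.9
50 1 x [-3.4  6.1  6.5] y [11.1 15. ] z 60.0
```

Call:
jog_arm(targets=[[[0.03, -0.136, 0.5], [0, 0, 0], 50], [[0.045, -0.136, 1.2], [0, 0, 0], 50], [[0.057, -0.136, 1.9], [0, 0, 0], 50], [[0.057, -0.136, 1.9], [0, 0, 0], 50], [[0.057, -0.136, 1.9], [0, 0, 0], 50], [[0.057, -0.136, 1.9], [0, 0, 0], 50]])

```text
time: 21.7
tool_pos: [0.5189, -0.3015, 0.136]
tool_rot: [0.014, -0.114, 0.993, 0.001]
contact_force: [-0.2, -0.1, -1.7]
gripper_width: 0.499
grasp_force: 5.8
```

```bash
sed -i 's/(20,30,40,50)/(30,55)/' st.py; python3 st.py s2
```

```text
t 21.7 TCP [ 518.9 -301.5  136. ] shift [0.081 0.091 1.439] turn [-0.009  0.198 -0.005] w 0.4995 F [-0.2 -0.1 -1.7] g 5.77
stand top 11874 [1.  2.2] [90.3 71. ] 89.7 z 75.4
slot 1143 [[-3.0, -18.7], [9.1, 22.8]]
30 -1 x [-3.2  6.   6.5] y [-14.1 -10.3] z 40.0
30 1 x [-2.8  6.   6.5] y [11.  14.8] z 39.9
55 -1 x [-3.2  5.8  6.4] y [-14.3 -10.4] z 62.1
55 1 x [-2.6  6.   6.3] y [10.9 14.8] z 63.2
```

Call:
jog_arm(targets=[[[0.0, 0.065, 0], [0, 0, 0], 50], [[0.0, 0.065, 0.2], [0, 0, 0], 50], [[0.01, 0.065, 0.4], [0, 0, 0], 50], [[0.01, 0.065, 0.4], [0, 0, 0], 50], [[0.01, 0.065, 0.4], [0, 0, 0], 50]])

```text
time: 22.38
tool_pos: [0.518, -0.2995, 0.1249]
tool_rot: [0.013, -0.114, 0.993, 0.002]
contact_force: [-0.3, 0.0, -1.6]
gripper_width: 0.498
grasp_force: 5.8
```

```bash
python3 st.py s3
```

```text
t 22.38 TCP [ 518.  -299.5  124.9] shift [0.052 0.002 0.996] turn [ 0.001  0.189 -0.005] w 0.4985 F [-0.3  0.  -1.6] g 5.77
stand top 12406 [0.8 0. ] [90.3 70.9] 90.0 z 64.3
slot 1127 [[-3.7, -20.7], [8.6, 20.8]]
30 -1 x [-3.1  6.1  6.6] y [-14.1 -10.2] z 39.8
30 1 x [-2.9  6.   6.6] y [11.1 14.9] z 39.9
55 -1 x [-15.4   9.7  15.7] y [-24.7  -0.3] z 65.0
55 1 x [-15.3   9.8  15.6] y [ 0.3 24.7] z 65.0
```

Call:
jog_arm(targets=[[[0.005, -0.01, 0.3], [0, 0, 0], 50], [[0.015, -0.01, 0.7], [0, 0, 0], 50], [[0.025, -0.01, 1.1], [0, 0, 0], 50], [[0.035, -0.01, 1.5], [0, 0, 0], 50], [[0.045, -0.01, 1.8], [0, 0, 0], 50], [[0.05, -0.01, 2.05], [0, 0, 0], 50], [[0.05, -0.01, 2.1], [0, 0, 0], 50], [[0.05, -0.01, 2.1], [0, 0, 0], 50]])

```text
time: 23.42
tool_pos: [0.5184, -0.2998, 0.0727]
tool_rot: [0.013, -0.114, 0.993, 0.001]
contact_force: [0.3, -0.3, -2.2]
gripper_width: 0.5
grasp_force: 5.8
```

Call:
jog_arm(targets=[[[0, 0, 0.05], [0, 0, 0], 50], [[0, 0, 0.1], [0, 0, 0], 50], [[0, 0, 0.1], [0, 0, 0], 50]])

```text
time: 23.8
tool_pos: [0.5183, -0.2997, 0.07]
tool_rot: [0.013, -0.114, 0.993, 0.002]
contact_force: [0.8, 0.4, -1.7]
gripper_width: 0.497
grasp_force: 5.8
```

Call:
jog_arm(targets=[[[0, 0, 0.03], [0, 0, 0], 50], [[0, 0, 0.05], [0, 0, 0], 50], [[0, 0, 0.05], [0, 0, 0], 50]])

```text
time: 24.18
tool_pos: [0.5184, -0.2998, 0.069]
tool_rot: [0.013, -0.114, 0.993, 0.001]
contact_force: [-0.5, 0.7, -0.4]
gripper_width: 0.498
grasp_force: 6.0
```

Call:
jog_arm(targets=[[[0, 0, 0.02], [0, 0, 0], 50], [[0, 0, 0.02], [0, 0, 0], 52], [[0, 0, 0.02], [0, 0, 0], 54], [[0, 0, 0.02], [0, 0, 0], 56], [[0, 0, 0.02], [0, 0, 0], 60], [[0, 0, 0.02], [0, 0, 0], 66], [[0, 0, 0.02], [0, 0, 0], 72], [[0, 0, 0.02], [0, 0, 0], 72]])

```text
time: 25.18
tool_pos: [0.5184, -0.2997, 0.0683]
tool_rot: [0.013, -0.114, 0.993, 0.001]
contact_force: [0.3, -0.1, -0.3]
gripper_width: 0.723
grasp_force: 0.0
```

```bash
python3 - <<'E'
from h import *
plan(.5174,-.2996,.1,103.1)
s=state(); p,d=grab_frame("wrist"); P=cloud("wrist",d,s)
b=(p[...,0]>150)&(p[...,2]<60)&(np.hypot(P[...,0]-.517,P[...,1]+.3)<.05)&(P[...,2]>.05)
q=P[b]; c,sz,a=cv2.minAreaRect((q[:,:2]*1000).astype(np.float32)); print("plates",len(q),np.round(c,1),np.round(sz,1),round(a,1),"z",np.percentile(q[:,2],[1,50,99]).round(4))
E
```

```text
t 25.18 TCP [ 518.4 -299.7   68.3] shift [ 0.003  0.012 -1.269] turn [-0.     0.19  -0.004] w 0.7233 F [ 0.3 -0.1 -0.3] g 0.0
plates 5706 [ 516.7 -296.9] [24.3 51.4] 13.5 z [0.0668 0.107  0.1156]
```

Call:
jog_arm(targets=[[[0.01, 0, -0.4], [0, 0, 0], 76], [[0, 0, -1], [0, 0, 0], 80], [[-0.02, 0, -1.8], [0, 0, 0], 80], [[-0.05, 0, -2.6], [0, 0, 0], 85], [[-0.08, 0, -3.4], [0, 0, 0], 85], [[-0.1, 0, -4.4], [0, 0, 0], 85], [[-0.1, 0, -5.2], [0, 0.19, 0], 85], [[-0.1, 0, -5.2], [0, 0.19, 0], 85]])

```text
time: 26.22
tool_pos: [0.5188, -0.3007, 0.2016]
tool_rot: [0.002, -0.114, 0.993, -0.002]
contact_force: [-0.1, 0.0, 0.3]
gripper_width: 0.852
grasp_force: 0.0
```

Call:
jog_arm(targets=[[[0, 0, 0], [0, 0, 0], 85], [[0, 0, 0], [0, 0, 0], 85]])

```text
time: 26.48
tool_pos: [0.5168, -0.2995, 0.1969]
tool_rot: [-0.001, -0.114, 0.994, 0.001]
contact_force: [-0.4, 0.0, 0.0]
gripper_width: 0.85
grasp_force: 0.0
```

```bash
python3 - <<'E'
from h import *
plan(.5174,-.2996,.2,103.1)
s=state(); p,d=grab_frame("wrist"); cv2.imwrite("pics/f1.png",p[:,:,::-1]); P=cloud("wrist",d,s)
for lo,hi,r in ((.09,.13,.045),(.055,.064,.07)):
    q=P[(P[...,2]>lo)&(P[...,2]<hi)&(np.hypot(P[...,0]-.517,P[...,1]+.3)<r)]
    c,sz,a=cv2.minAreaRect((q[:,:2]*1000).astype(np.float32)); print(len(q),np.round(c,1),np.round(sz,1),round(a,1),q[:,2].max().round(4))
# top camera: pin in green block, and changes elsewhere
p,d=grab_frame("top"); P=cloud("top",d); q=P[(P[...,2]>.042)&(P[...,2]<.06)&(np.hypot(P[...,0]-.594,P[...,1]-.288)<.03)]; print("pin",len(q),q.mean(0).round(4) if len(q) else "")
im0=cv2.imread("pics/top0.png")[:,:,::-1]; df=cv2.absdiff(im0,p).max(2)>60
d0=np.load("top0.npy"); m=(abs(d-d0)>.012)&(d>0)&(d0>0); n,_,st,_=cv2.connectedComponentsWithStats(m.astype(np.uint8)); print([x.tolist() for x in st[1:] if x[4]>6])
E
```

```text
t 26.48 TCP [ 516.8 -299.5  196.9] shift [-0.024 -0.01  -0.125] turn [ 0.013 -0.01  -0.005] w 0.8499 F [-0.4  0.   0. ] g 0.0
1364 [ 517.6 -299.5] [22.8 46.1] 13.6 0.1163
7127 [ 517.6 -299.6] [70.8 90.3] 13.4 0.0639
pin 41 [0.5928 0.2877 0.0484]
[[58, 3, 6, 3, 7], [10, 14, 4, 7, 7], [400, 15, 6, 4, 9], [113, 17, 6, 5, 9], [180, 17, 4, 5, 8], [30, 18, 5, 4, 8], [322, 19, 6, 5, 9], [199, 20, 3, 4, 7], [396, 21, 4, 5, 8], [29, 23, 4, 3, 7], [238, 23, 6, 6, 11], [277, 22, 5, 6, 11], [414, 22, 5, 5, 8], [60, 25, 5, 5, 9], [288, 26, 7, 3, 10], [406, 26, 5, 3, 7], [498, 26, 6, 3, 7], [222, 28, 4, 5, 7], [83, 30, 3, 6, 8], [99, 30, 3, 6, 7], [636, 30, 3, 5, 7], [71, 32, 5, 4, 8], [156, 33, 10, 6, 20], [303, 33, 4, 4, 7], [417, 32, 6, 6, 12], [514, 33, 4, 4, 7], [223, 34, 4, 5, 9], [250, 35, 8, 5, 9], [275, 35, 6, 6, 10], [292, 34, 7, 7, 13], [613, 34, 4, 4, 7], [144, 37, 5, 6, 12], [151, 36, 5, 4, 8], [330, 36, 5, 3, 7], [340, 36, 5, 5, 8], [392, 36, 8, 6, 11], [406, 37, 5, 3, 7], [566, 37, 3, 3, 7], [574, 36, 3, 9, 11], [91, 39, 5, 7, 8], [264, 38, 5, 4, 7], [442, 38, 10, 5, 16], [528, 39, 
[... 3322 characters left out ...]
 93, 8, 4, 13], [411, 93, 6, 9, 15], [548, 95, 4, 5, 8], [577, 95, 5, 5, 10], [314, 96, 4, 4, 8], [318, 97, 6, 4, 9], [570, 97, 3, 5, 7], [262, 99, 8, 3, 12], [288, 99, 4, 4, 7], [349, 98, 5, 7, 14], [401, 98, 5, 6, 9], [578, 99, 6, 5, 10], [380, 100, 8, 4, 8], [603, 101, 4, 5, 7], [411, 102, 3, 4, 7], [615, 112, 6, 6, 10], [605, 132, 6, 3, 7], [601, 135, 8, 4, 10], [623, 144, 5, 4, 7], [600, 153, 4, 4, 8], [605, 159, 4, 7, 11], [79, 182, 418, 298, 32212], [173, 217, 8, 6, 32], [590, 225, 2, 7, 7], [606, 224, 5, 4, 7], [598, 235, 9, 3, 10], [268, 257, 6, 5, 24], [613, 266, 4, 5, 7], [600, 297, 5, 6, 8], [596, 303, 6, 4, 7], [589, 315, 5, 7, 10], [0, 376, 15, 21, 205], [0, 436, 50, 44, 1091]]
```

The tongs are back exactly where they were: 46.1 x 22.8 mm plates at (517.6, -299.5), upright. The pin's head top is at 48.4 mm (49 expected). Handing in.

```bash
python3 -c "
from plant import *
print(job_done())"
```

```text
the job is handed in; nothing more can be done
None
```

The job is handed in after about 27 s of robot time: the pin is pressed home in the green socket and the tongs are back upright in their grey stand; I saw no sign of anything else being disturbed, but made no clean check of the other items.

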